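# Tidy the bathroom shelf: flat things on edge in the rack, comb in its tray

### The arm

A 6-joint arm with a two-finger parallel gripper is mounted at the origin on the work surface. World frame = base frame: x ahead of the robot, y to its left, z up, the work surface at z = 0. Lengths are in m, angles in rad, forces in N, time in s.
With the tool pointing down it reaches from about 0.375 to 0.975 m from the base axis. Payload 3.8 kg.
Tool frame: the origin (TCP) lies at the very end of the fingers, on their centre line; the grasp point (between the pads) lies 19 mm behind it (tcp_to_grasp is the distance from the TCP to the grasp point, in m); z points along the fingers, y is the line along which they close (so a half turn about z gives the same grasp; the last joint's range is limited). The gripper opens to 88 mm and grips with 3 to 60 N. Pads are 18 mm wide; open, the fingers measure 123 mm over their backs; the gripper's body (75 mm by 187 mm) begins 45 mm behind the grasp point.
Start: joints at [1.272, 0.264, 1.604, -0, 1.274, -0.037], TCP at [0.175, 0.652, 0.239] pointing down, gripper open.
Joint ranges: [-2.63, 2.63], [-0.94, 2.18], [0.31, 2.57], [-1.31, 4.45], [0, 2.66], [-2.55, 2.55]. Speed limits (rad/s): [2.57, 2.57, 3.14, 3.14, 3.14, 3.14].

### API

Orientations are given as a unit quaternion [w, x, y, z].
In Python, from rig import observe, capture, hand_in, tcp_to_grasp gives the robot as it stands.
- The arm moves only by the shell command python3 -m jog 'ROWS' [FORCE]. ROWS is JSON, a list that holds one entry, the list of rows, each a list of 7 numbers: the turn, a rotation vector about the tool's x, y, z as a fraction of full scale, then the shift along the tool's x, y, z as a fraction of full scale, then the closure, from -1 (fully open) to 1 (shut). A call has exactly 10 rows; each row is the pose to reach, as a shift and turn from the pose commanded when the call began, along the tool's axes at that moment; what a row does not reach only later rows make up. Full scale, the value 1, is 0.75 m for a shift and 2 rad for a turn. A row lasts 1/10 s, in which the tool goes at most 50 mm and 8.59 degrees, less where a joint would pass 70% of its speed; a pose out of reach is approached as far as the arm can. A call with a number of a shift or a turn outside -1 to 1 is refused whole. A call with a gripper value outside its range is refused whole. The fingers move at their own pace and stop on an object; FORCE is the grip in N (left out, the last holds). Time passes only in rows, so rows that repeat a pose let the fingers close, or fill a call up. It gives the time, the measured TCP pose, the force, the opening and the grip force at its end, in the units of the state.
- observe(): the state, without advancing time (a new reading comes with each control period).
- capture(name): name is "scene" or "top"; returns a dict with "img" (420x560x3 uint8, blue, green, red), "vertical_fov" (degrees; the focal length in pixels is half the picture's height over the tangent of half this angle, whatever the lens; pixels are square), "cx", "cy" (the principal point, pixels), "k1" (the pictures are not rectified: a ray, as slopes to the right and down, at radius r is drawn at 1 + k1 r^2 times it, then the intrinsics apply), "eye" and "orientation" of the camera in the world. Camera axes: x right, y down, z forward; pixel columns grow to the right and rows downward; lengths in m; the calibration is good to about 2 mm. A picture is of the moment at which its call begins. There is no depth.
- hand_in(): hands the job in; it is judged then, once.
The state is a dict: "time_s": time; "joints": joint angles; "joint_vel": joint speeds; "tau": joint torques, N m; "ee_pos": TCP position; "tool_rot": TCP orientation; "contact_force": force on the tool from outside, world axes, zero at the start; "torque": the same for the moment, N m; "finger_gap": finger opening in m; "gripper_force": force on a finger pad.
Only numpy, scipy, OpenCV 4.12 (cv2) and the standard library are available. Lean on these libraries where they do the work, as an engineer would, in place of code of your own. Each camera call takes 0.05 s, during which the arm holds its last target. There are 200 camera calls.

### The job

Put away the three things lying about on the bathroom shelf: stand the framed mirror upright on its lower edge in the narrow outer slot of the wooden rack and the flat metal tin upright on its lower edge in the wide outer slot, each fully down on the slot's floor and about centred along the slot so that it does not stick out past the rack's ends, and lay the wooden comb flat in its tray, handle in the narrow channel. Set the mirror down without banging it on the rack, and leave the soap plate standing in the rack's middle slot, the cup with toothbrushes, the sunscreen bottle and the nail clipper where they are.

Things in the scene. Friction and masses are not known exactly. Their poses are not given: they have to be found in the camera images.
- firstaid: closed white first-aid box, 270 (x) x 160 (y) x 62 mm high, heavy, does not move; origin at the centre of its underside. The mirror and the tin lean side by side against the top edge of its long -y side (with two steel hinges), in either order; about 45 to 50 mm of each stands above the box's top
- mirror: rectangular mirror in a plain wooden frame, 95 wide (x) x 12 thick (y) x 120 mm tall (z), 0.16 kg; origin at the middle of the lower edge of its back face: the body spans x -47.5..47.5, y -12..0, z 0..120 mm, glass on the -y face. Leans on the box, top tilted 18 degrees back (towards its own +y); pinch it by its upper edge across the thickness, gripper tilted to match
- tin: flat bare-metal plaster tin, 95 wide (x) x 22 thick (y) x 110 mm tall (z), 0.15 kg; origin at the middle of the lower edge of its back face: spans x -47.5..47.5, y -22..0, z 0..110 mm. Leans on the box like the mirror, at 18 degrees
- mirror_foot (a point): centre of the mirror's underside (6 mm in front of its origin), axes as the mirror
- tin_foot (a point): centre of the tin's underside (11 mm in front of its origin), axes as the tin
- rack: fixed pale wooden rack, 120 (x) x 150 (y) x 53 mm high, with three straight slots that run along its x axis, open at both ends and at the top, 45 mm deep (slot floors 8 mm above the shelf). From -y to +y: narrow slot 17 mm wide, middle slot 15 mm wide (holds the soap plate), wide slot 27 mm wide; centres 50 mm apart; origin at the middle of the underside below the middle slot
- narrow_slot (a point): centre of the narrow slot's floor; x along the slot, y across it, z up; the mirror's place
- middle_slot (a point): centre of the middle slot's floor, same axes
- wide_slot (a point): centre of the wide slot's floor, same axes; the tin's place
- soap_plate: white ceramic soap plate, 90 x 10 x 70 mm tall, standing on edge in the rack's middle slot; origin at the centre of its underside; stays there
- tray: fixed pale wooden comb tray, 186 x 70 x 14 mm high, floor 4 mm thick, 10 mm walls; a wide part 54 mm across at +x (inside from x -24 to 80 mm) joined to a handle channel 30 mm across at -x (x -92 to -24 mm); both long walls are missing from x -24 to 31 mm so that fingers have room. Origin at the underside, below the tray_seat
- tray_seat (a point): point on the tray's floor, 4 mm up, where the comb's origin belongs; x points away from the handle channel
- comb: wooden pick comb lying flat, 160 mm long, 10 mm thick, 0.05 kg; origin under the middle of its solid head (30 long x 46 mm wide, x -15..15 mm); teeth 46 mm across run on to x = 75 mm, handle 20 mm wide runs back to x = -85 mm; z up, grip it across the 46 mm of the head
- comb_handle_end (a point): end of the comb's handle, 85 mm behind its origin and 5 mm up
- cup: white ceramic cup with two toothbrushes, 74 mm across, 95 mm high, brushes to 191 mm high and 37 mm off the axis; origin under its centre; bystander
- sunscreen: white capped sunscreen bottle, 52 mm across, 160 mm high; origin under its centre; bystander
- clipper: steel nail clipper lying on top of the first-aid box, 80 x 15 x 13 mm; origin under its centre; bystander
Things that resemble listed ones, but are neither listed nor needed, are in the scene too. There is more than one size of the tray; the one meant has the size given above. Leave any blue look-alike of the mirror alone.

How it is judged:
At the end, for the whole second after the job is handed in: Mirror in the narrow slot, tin in the wide one: feet within 6 mm of the floor, 6 mm across, 18 mm along the slot, lean under 7.4 deg, in line within 6.8 deg. Comb on the tray floor within 9 mm of its seat, flat, handle in the channel. Soap plate still standing in its slot. All at rest (x of mirror_foot in the frame of narrow_slot between -0.018 and 0.018 m and y of mirror_foot in the frame of narrow_slot between -0.006 and 0.006 m and z of mirror_foot in the frame of narrow_slot between -0.004 and 0.006 m and angle between each of mirror, tin, soap_plate's own z axis and vertical below 0.13 rad and angle between the x axis of mirror and the x axis of narrow_slot, either way round below 0.12 rad and linear speed of each of mirror, tin, comb below 0.02 m/s and x of tin_foot in the frame of wide_slot between -0.018 and 0.018 m and y of tin_foot in the frame of wide_slot between -0.006 and 0.006 m and z of tin_foot in the frame of wide_slot between -0.004 and 0.006 m and angle between the x axis of tin and the x axis of wide_slot, either way round below 0.12 rad and horizontal distance between comb and tray_seat below 0.009 m and z of comb in the frame of tray_seat between -0.003 and 0.004 m and angle between comb's own z axis and vertical below 0.06 rad and x of comb_handle_end in the frame of tray_seat below -0.07 m and z of soap_plate in the frame of middle_slot below 0.006 m); the robot touches nothing.
It fails at once if the cup with toothbrushes is knocked: shifted more than 30 mm or tipped over 20 degrees (distance of cup from where it was at the start of the episode above 0.03 m or angle between cup's own z axis and vertical above 0.35 rad).
It fails at once if the sunscreen bottle is knocked: shifted more than 30 mm or tipped over 20 degrees (distance of sunscreen from where it was at the start of the episode above 0.03 m or angle between sunscreen's own z axis and vertical above 0.35 rad).
It fails at once if the nail clipper is knocked: shifted more than 30 mm (distance of clipper from where it was at the start of the episode above 0.03 m).
It fails at once if the soap plate is knocked: shifted more than 25 mm or tipped over 20 degrees (distance of soap_plate from where it was at the start of the episode above 0.025 m or angle between soap_plate's own z axis and vertical above 0.35 rad).
It fails at once if the mirror is banged on the rack (over 60 N) (contact force between mirror and rack above 60 N).
It also fails if it takes over 72 s, if anything falls off the work surface, if the arm or the gripper's body presses on something with over 40 N, if the wrist force passes 120 N, or if a joint passes its speed limit or range.

## Working session

There is one attempt and no reset: what is moved stays moved. The work goes in short steps, Python scripts to look and compute and a shell command to move; the robot and the scene stay as the last step left them, time stands still between calls to the robot, and variables do not carry over. Pictures are saved under pics/ and viewed, at most 10 in all, crops included, and the job is handed in when it is done.

```bash
mkdir -p pics; cat > h.py <<'E'
import numpy as np, cv2
from scipy.spatial.transform import Rotation as R
from rig import observe, capture, hand_in, tcp_to_grasp
def rot(q): return R.from_quat([q[1],q[2],q[3],q[0]])
E
python3 - <<'E'
from h import *
import pickle
s=observe(); print(s, tcp_to_grasp)
d={}
for n in("scene","top"):
    c=capture(n); d[n]=c; print({k:v for k,v in c.items() if k!="img"})
    cv2.imwrite(f"pics/{n}0.png",c["img"])
pickle.dump(d,open("c0.pkl","wb"))
E
```

```text
{'time_s': 0.0, 'joints': array([ 1.27211981e+00,  2.64717332e-01,  1.60534995e+00,  3.71060147e-06,
        1.27367378e+00, -3.68768288e-02]), 'joint_vel': array([-0.00031928,  0.00052199,  0.00042476, -0.00134808,  0.00033176,
       -0.00069896]), 'tau': array([-1.15949639e-03, -5.02112854e+01, -3.56870806e+01,  7.28936330e-02,
        2.92596646e-02, -1.74816555e-04]), 'ee_pos': array([0.17448461, 0.65134135, 0.23742511]), 'tool_rot': array([-1.81130679e-04,  1.30526804e-01,  9.91444199e-01, -1.05882517e-03]), 'contact_force': array([ 0.12789784, -0.53626495,  0.68802499]), 'torque': array([ 0.05875581, -0.02905169, -0.03657278]), 'gripper_force': 0.0, 'finger_gap': 0.08816756379279296} 0.0187
{'vertical_fov': 54.133752287673204, 'cx': 272.95213000576985, 'cy': 204.81355681278865, 'k1': -0.008532421617734397, 'eye': array([0.84778966, 0.61315492, 0.93172864]), 'orientation': array([-0.08707245,  0.23287469,  0.90490855, -0.34543925])}
{'vertical_fov': 48.22784923484059, 'cx': 279.98342128066577, 'cy': 205.91651238936177, 'k1': -0.13257485971351968, 'eye': array([ 0.30186763, -0.04180919,  1.49594302]), 'orientation': array([-0.03861353,  0.71287273, -0.69894536,  0.0423892 ])}
```

View pics/scene0.png

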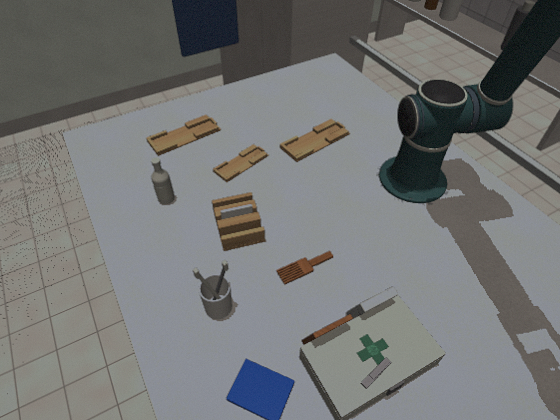

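View pics/top0.png

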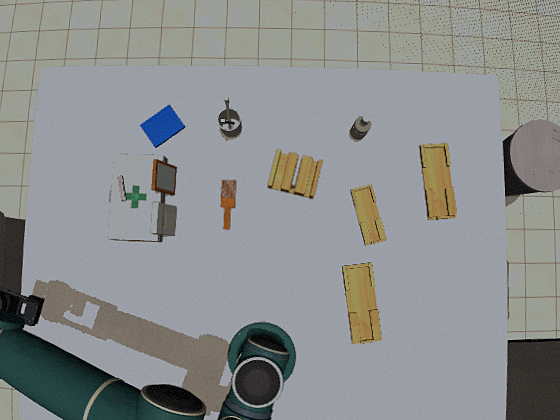

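```bash
cat >> h.py <<'E'
def crop(img,x,y,w,h,s): 
    o=cv2.resize(img[y:y+h,x:x+w],None,fx=s,fy=s,interpolation=cv2.INTER_CUBIC)
    for k in range(0,w,10):
        cv2.line(o,(k*s,0),(k*s,4 if (x+k)%50 else 12),(0,0,255),1); 
        if k%20==0: cv2.putText(o,str(x+k),(k*s,20),0,.35,(0,0,255),1)
    for k in range(0,h,10):
        cv2.line(o,(0,k*s),(4,k*s),(0,0,255),1)
        if k%20==0: cv2.putText(o,str(y+k),(5,k*s+4),0,.35,(0,0,255),1)
    return o
def mosaic(name,items):
    M=np.zeros((600,800,3),np.uint8)
    for (X,Y,im) in items:
        h,w=im.shape[:2]; h=min(h,600-Y); w=min(w,800-X); M[Y:Y+h,X:X+w]=im[:h,:w]
    cv2.imwrite(name,M)
E
python3 - <<'E'
from h import *; import pickle
d=pickle.load(open("c0.pkl","rb")); t=d["top"]["img"]; s=d["scene"]["img"]
mosaic("pics/m_top.png",[(0,0,crop(t,100,145,85,100,4)),(350,0,crop(t,260,140,70,65,5)),(0,410,crop(t,215,170,30,65,3)),(350,335,crop(t,345,180,45,66,4)),(540,335,crop(t,340,100,50,50,4)),(100,410,crop(t,205,90,50,50,4))])
mosaic("pics/m_scene.png",[(0,0,crop(s,295,280,155,140,3)),(470,0,crop(s,205,185,65,70,5)),(0,425,crop(s,210,140,65,45,5)),(470,355,crop(s,270,245,70,45,4))])
E
```

```text
(no output)
```

View pics/m_top.png

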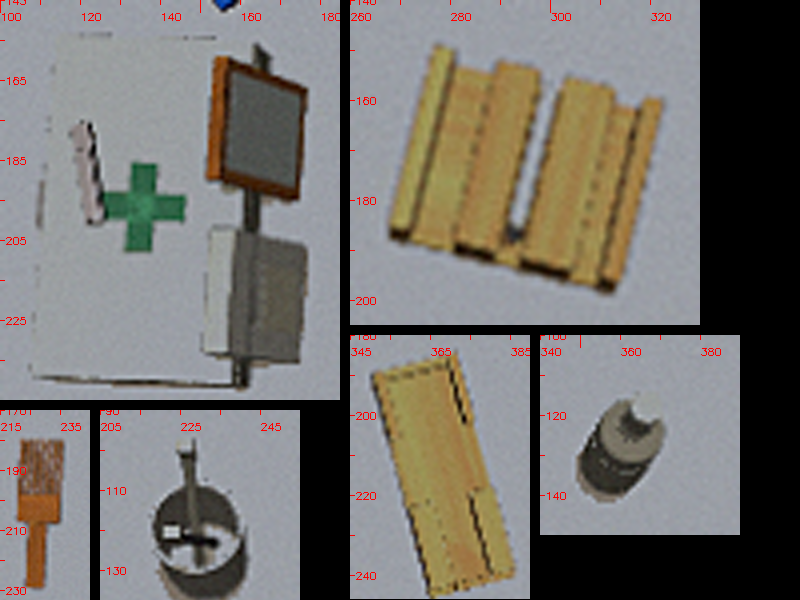

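View pics/m_scene.png

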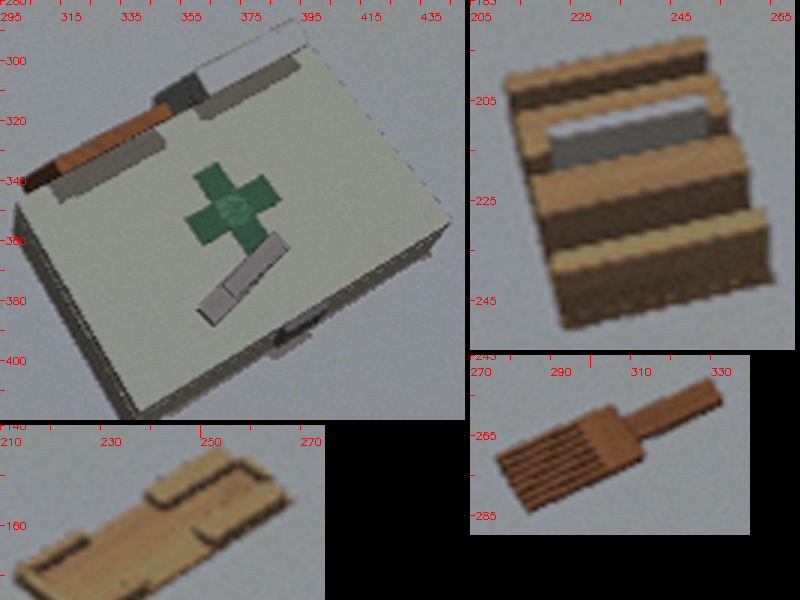

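```bash
cat >> h.py <<'E'
def proj(c,P):
    P=np.atleast_2d(P); p=rot(c["orientation"]).inv().apply(P-c["eye"])
    u=p[:,:2]/p[:,2:]; r2=(u**2).sum(1,keepdims=True); u=u*(1+c["k1"]*r2)
    f=c["img"].shape[0]/2/np.tan(np.radians(c["vertical_fov"])/2)
    return u*f+[c["cx"],c["cy"]]
LEAN=R.from_rotvec([-np.radians(18),0,0])
def place(p,P,lean=False):
    P=np.atleast_2d(P)/1000.
    if lean: P=LEAN.apply(P)
    return R.from_rotvec([0,0,p[2]]).apply(P)+[p[0],p[1],0]
E
cat > fit.py <<'E'
from h import *; import pickle,json
from scipy.optimize import least_squares
d=pickle.load(open("c0.pkl","rb"))
K={
'rack':([.8,-.05,-.19],0,dict(
 top=[((60,75,53),(277.2,148.8)),((-60,75,53),(268,186.4)),((60,-75,53),(322.6,159.6)),((-60,-75,53),(310.8,197))],
 scene=[((60,75,53),(222,239.4)),((-60,75,53),(264.6,230)),((60,-75,53),(212,201)),((-60,-75,53),(252.2,193)),((60,75,0),(224.6,251)),((-60,75,0),(266.2,241.8))])),
'tray':([.7,-.3,.2],0,dict(top=[((87,35,14),(350.5,189.3)),((87,-35,14),(371.8,183.3)),((-99,-35,14),(386,240)),((-99,35,14),(365.5,245.5))],scene=[])),
'comb':([.65,.2,0],0,dict(top=[((75,23,10),(221.7,180)),((75,-23,10),(236,180)),((-15,23,10),(220.7,206.7)),((-15,-23,10),(234.7,207.3)),((-85,10,10),(223.7,229.3)),((-85,-10,10),(229.3,229.3))],
 scene=[((75,-23,10),(276.8,270.8)),((75,23,10),(284.5,284.3)),((-15,-23,10),(305.5,257.5)),((-15,23,10),(313.8,270.5)),((-85,-10,10),(330.3,250.8)),((-85,10,10),(333,256.8))])),
'box':([.6,.5,0],0,dict(top=[((135,80,62),(112.5,154.5)),((-135,80,62),(108.3,239.5)),((-135,-80,62),(160,240.8))],
 scene=[((135,80,62),(340.7,416.7)),((135,-80,62),(300.7,348.3)),((-135,80,62),(445.7,352.7))])),
'mirror':([.65,.35,0],1,dict(top=[((47.5,-12,120),(157,160.5)),((-47.5,-12,120),(155,191)),((47.5,-12,0),(177,166.5)),((-47.5,-12,0),(174.8,195)),((47.5,0,120),(153.5,158.8)),((-47.5,0,120),(151.5,190))],
 scene=[((47.5,0,120),(315,337.3)),((-47.5,0,120),(352.7,317.7)),((47.5,-12,120),(313.5,333)),((-47.5,-12,120),(351.5,314.3))])),
'tin':([.52,.35,0],1,dict(top=[((47.5,0,110),(152.5,201.3)),((-47.5,0,110),(150.8,233.8)),((47.5,-22,110),(159,201.8)),((-47.5,-22,110),(157.8,234.3)),((47.5,-22,0),(177,205.8)),((-47.5,-22,0),(175,236))],
 scene=[((47.5,-22,110),(360.7,304)),((-47.5,-22,110),(391.7,286)),((-47.5,0,110),(398.3,294)),((47.5,0,110),(363.3,312.3))])),
}
out={}
for n,(p0,lean,kk) in K.items():
    def res(p):
        return np.concatenate([(proj(d[c],place(p,[a[0] for a in l],lean))-np.array([a[1] for a in l])).ravel() for c,l in kk.items() if l])
    s=least_squares(res,p0,loss='soft_l1'); out[n]=list(s.x)
    print(n,s.x.round(4)); print(res(s.x).reshape(-1,2).round(1).tolist())
json.dump(out,open("pose.json","w"))
E
python3 fit.py
cat > ov.py <<'E'
from h import *; import pickle,json
d=pickle.load(open("c0.pkl","rb")); P=json.load(open("pose.json"))
def boxl(x0,x1,y0,y1,z0,z1):
    c=np.array([[x,y,z] for x in(x0,x1) for y in(y0,y1) for z in(z0,z1)]); 
    return [(c[i],c[j]) for i in range(8) for j in range(i) if (c[i]!=c[j]).sum()==1]
L={'rack':boxl(-60,60,-75,75,0,53)+boxl(-60,60,-58.5,-41.5,8,53)+boxl(-60,60,36.5,63.5,8,53),'tray':boxl(-99,87,-35,35,0,14)+boxl(-92,-24,-15,15,4,14)+boxl(31,80,-27,27,4,14),
'comb':boxl(-15,75,-23,23,0,10)+boxl(-85,-15,-10,10,0,10),'box':boxl(-135,135,-80,80,0,62),'mirror':boxl(-47.5,47.5,-12,0,0,120),'tin':boxl(-47.5,47.5,-22,0,0,110)}
def draw(c,S=4):
    im=cv2.resize(c["img"],None,fx=S,fy=S,interpolation=cv2.INTER_CUBIC)
    for n,l in L.items():
        for a,b in l:
            q=(proj(c,place(P[n],[a,b],n in('mirror','tin')))+.5)*S
            cv2.line(im,*[tuple(map(int,v)) for v in q],(255,255,0),1,cv2.LINE_AA)
    return im
def cr(im,x,y,w,h,S=4): return im[y*S:(y+h)*S,x*S:(x+w)*S]
t=draw(d["top"]);s=draw(d["scene"])
mosaic("pics/ov.png",[(0,0,cr(t,100,145,85,100)),(345,0,cr(t,260,140,70,65)),(630,0,cr(t,348,178,42,70)),(0,405,cr(s,295,280,85,49)),(345,265,cr(s,205,185,65,70)),(610,285,cr(s,210,140,48,45)),(345,550,cr(s,270,245,1,1)),(610,470,cr(t,215,175,30,32))])
E
python3 ov.py
```

```text
rack [ 0.5753 -0.0916 -0.2281]
[[-1.1, -0.6], [-1.4, -1.7], [-0.2, 0.1], [2.6, -0.6], [0.3, 0.1], [1.1, -0.2], [0.3, -1.4], [0.3, -1.6], [-0.5, 0.1], [-0.2, -0.3]]
tray [ 0.4568 -0.3295  0.2583]
[[0.1, -0.4], [-0.3, 0.6], [0.4, 0.0], [-0.2, -0.2]]
comb [ 0.4825  0.1207 -0.0151]
[[-0.5, -1.5], [-0.5, -1.0], [-0.9, -0.4], [-0.5, -0.5], [-0.9, -0.9], [-0.2, -0.7], [-0.4, -1.0], [0.3, -1.0], [0.2, -1.0], [0.9, -1.2], [-0.2, -0.8], [1.2, -1.5]]
box [ 0.4888  0.4028 -0.0006]
[[1.1, -1.0], [0.0, -0.8], [-1.2, -0.7], [2.4, 0.6], [-0.4, -1.2], [0.5, -1.4]]
mirror [ 0.5495  0.3022 -0.0227]
[[-0.1, -2.1], [-0.5, -1.5], [-0.1, -0.2], [0.0, 0.2], [-0.0, -0.3], [-0.4, -0.5], [1.1, 0.0], [1.3, -0.1], [-0.2, -1.1], [-0.3, -1.9]]
tin [ 0.4213  0.3039 -0.0107]
[[-0.2, -0.2], [-0.4, -1.3], [-0.5, -0.8], [-1.1, -1.7], [0.0, -0.4], [0.5, -1.1], [-0.8, -1.5], [2.2, -1.4], [0.9, -0.7], [1.8, -0.7]]
```

View pics/ov.png

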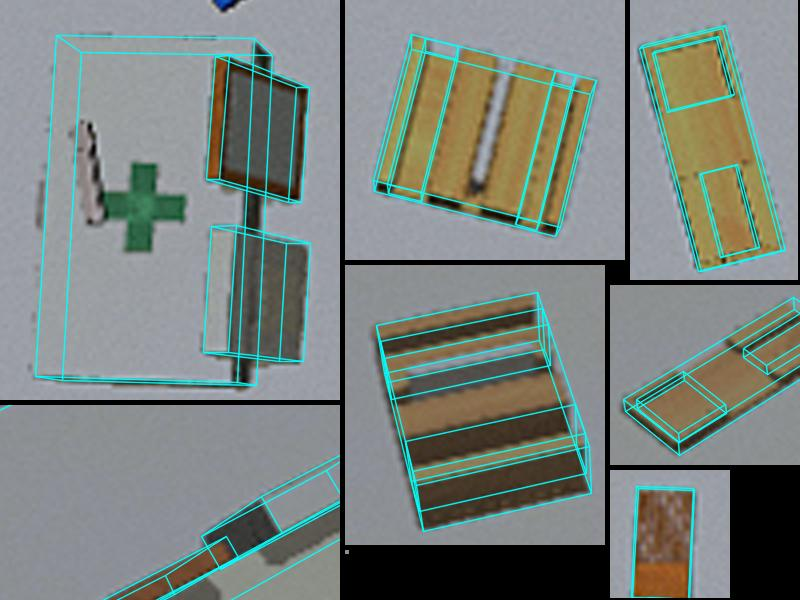

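```bash
python3 - <<'E'
s=open("fit.py").read().replace("np.array([a[1] for a in l])","np.array([a[1] for a in l])+.5").replace("print(res(s.x).reshape(-1,2).round(1).tolist())","")
open("fit.py","w").write(s)
E
python3 fit.py; cat > refine.py <<'E'
from h import *; import pickle,json
from scipy.optimize import least_squares
from scipy.ndimage import map_coordinates, gaussian_filter
d=pickle.load(open("c0.pkl","rb")); P=json.load(open("pose.json"))
I={c:[gaussian_filter(d[c]["img"][...,k].astype(float),.6) for k in range(3)] for c in d}
def e(*p): return [(np.array(p[i],float),np.array(p[i+1],float)) for i in range(len(p)-1)]
def rect(x0,x1,y0,y1,z): return e((x0,y0,z),(x1,y0,z),(x1,y1,z),(x0,y1,z),(x0,y0,z))
combE=e((75,23,10),(-15,23,10),(-15,10,10),(-85,10,10),(-85,-10,10),(-15,-10,10),(-15,-23,10),(75,-23,10),(75,23,10))
mt=lambda t,h:dict(top=e((47.5,0,h),(47.5,-t,h),(47.5,-t,0),(-47.5,-t,0),(-47.5,-t,h),(-47.5,0,h),(47.5,0,h)),scene=rect(-47.5,47.5,-t,0,h)[0:3])
E={'rack':(0,dict(top=rect(-60,60,-75,75,53)+e((-60,63.5,53),(60,63.5,53))+e((-60,7.5,53),(60,7.5,53)),scene=rect(-60,60,-75,75,53)[1:3]+e((60,-75,53),(-60,-75,53))+e((60,75,0),(-60,75,0)))),
'tray':(0,dict(top=rect(-99,87,-35,35,14),scene=rect(-99,87,-35,35,14)[:1])),'comb':(0,dict(top=combE,scene=combE)),
'mirror':(1,mt(12,120)),'tin':(1,mt(22,110))}
for n,(lean,ee) in E.items():
    p=np.array(P[n])
    for it in range(12):
        W=3.5 if it<4 else 2
        obs=[]
        for c,l in ee.items():
            for a,b in l:
                m=max(4,int(np.linalg.norm(b-a)/4)); t=np.linspace(.08,.92,m)[:,None]; X=a+t*(b-a)
                q=proj(d[c],place(p,X,lean)); g=proj(d[c],place(p,[a,b],lean)); g=g[1]-g[0]; nn=np.array([-g[1],g[0]])/np.hypot(*g)
                k=np.arange(-W,W+.01,.25); S=q[:,None]+k[None,:,None]*nn
                G=sum(np.abs(np.gradient(map_coordinates(ch,[S[...,1],S[...,0]],order=1),axis=1)) for ch in I[c])
                G=G.mean(0)*np.exp(-k**2/(2*(W/1.5)**2)); j=G.argmax(); w=G[max(0,j-3):j+4]; kk=(k[max(0,j-3):j+4]*w).sum()/w.sum()
                obs.append((c,X,q+kk*nn,nn))
        res=lambda p:np.concatenate([((proj(d[c],place(p,X,lean))-T)@nn)/np.sqrt(len(X))*3 for c,X,T,nn in obs])
        p=least_squares(res,p,loss='soft_l1',f_scale=.5).x
    r=[(c,round(float(((proj(d[c],place(p,X,lean))-T)@nn).mean()),1)) for c,X,T,nn in obs]
    print(n,np.round(P[n],4),'->',p.round(4)); print(' ',[x[1] for x in r]); P[n]=list(p)
json.dump(P,open("pose.json","w"))
E
python3 refine.py; python3 ov.py
```

```text
rack [ 0.5763 -0.0926 -0.2237]
tray [ 0.4584 -0.3279  0.2584]
comb [ 0.4836  0.1207 -0.0155]
box [ 0.4896  0.4023 -0.005 ]
mirror [ 0.5504  0.3024 -0.0223]
tin [ 0.4221  0.3041 -0.0066]
rack [ 0.5763 -0.0926 -0.2237] -> [ 0.5774 -0.0941 -0.2268]
  [0.3, 0.5, -0.3, -0.3, 0.1, -1.2, -0.8, -0.1, -0.1, -0.0]
tray [ 0.4584 -0.3279  0.2584] -> [ 0.4564 -0.3264  0.2597]
  [-0.5, 0.0, -0.3, 0.0, 0.2]
comb [ 0.4836  0.1207 -0.0155] -> [ 0.4833  0.1208 -0.0162]
  [0.2, -0.4, 0.2, -0.4, -0.2, -0.8, -0.3, 0.7, -0.7, 0.5, -0.8, 0.3, -0.2, 0.2, -0.0, -0.6]
mirror [ 0.5504  0.3024 -0.0223] -> [ 0.5473  0.3023 -0.094 ]
  [-0.1, -0.2, -0.2, -0.0, 0.1, 0.3, 0.0, -0.5, 0.4]
tin [ 0.4221  0.3041 -0.0066] -> [ 0.419   0.305  -0.1368]
  [0.2, -0.2, -0.0, -0.0, 0.1, 0.0, 0.2, -0.0, 0.2]
```

View pics/ov.png

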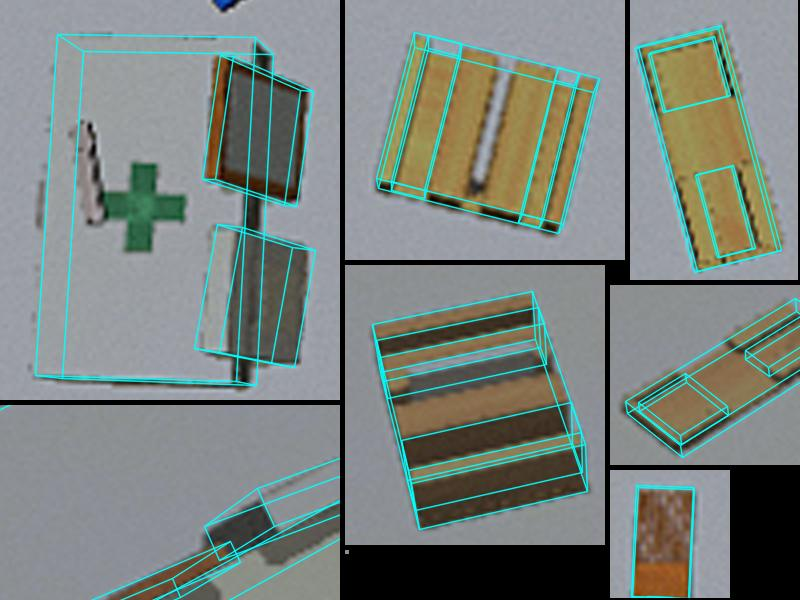

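```bash
cat > go.py <<'E'
from h import *; import sys,json
P=json.load(open("pose.json"))
P['rack']=[.5769,-.0934,-.2255]; P['tray']=[.4574,-.3271,.259]; P['mirror']=[.5504,.3024,-.018]; P['tin']=[.4221,.3041,-.009]
json.dump(P,open("pose.json","w"))
def Rt(yaw,tilt=0): return R.from_rotvec([0,0,yaw])*R.from_rotvec([-np.radians(tilt),0,0])*R.from_matrix(np.diag([-1.,1,-1]))
def to(name,p,Rm):
    s=observe(); R0=rot(s["tool_rot"]); 
    t=R0.inv().apply(np.array(p)-s["ee_pos"])/.75; r=(R0.inv()*Rm).as_rotvec()/2
    print(name,"turn",r.round(4).tolist(),"shift",t.round(4).tolist(),"dist",np.linalg.norm(t*.75).round(3),"deg",np.degrees(np.linalg.norm(r*2)).round(1))
def obj(n,pt,lean=0): return place(P[n],[pt],lean)[0]
def st():
    s=observe(); print("t",round(s["time_s"],2),"p",s["ee_pos"].round(4),"F",s["contact_force"].round(1),"T",s["torque"].round(2),"gap",round(s["finger_gap"],4),"gf",round(s["gripper_force"],1),"j",s["joints"].round(2))
E
python3 - <<'E'
from go import *
for n,t,h,dd in(("mirror",12,120,34),("tin",22,110,28)):
    p=P[n]
    for back in(70,0): to(n+str(back),obj(n,(0,-t/2,h-dd+back),1),Rt(p[2],18)); print(obj(n,(0,-t/2,h-dd+back),1))
E
```

```text
mirror70 turn [0.1553, -0.0193, -0.1208] shift [-0.5909, -0.2645, 0.1169] dist 0.493 deg 22.7
[0.55116496 0.34489343 0.15021892]
mirror0 turn [0.1553, -0.0193, -0.1208] shift [-0.5978, -0.2923, 0.2057] dist 0.522 deg 22.7
[0.55077562 0.32326574 0.08364496]
tin70 turn [0.1552, -0.02, -0.1253] shift [-0.4265, -0.3145, 0.12] dist 0.408 deg 23.0
[0.42242858 0.34060748 0.14795978]
tin0 turn [0.1552, -0.02, -0.1253] shift [-0.4338, -0.3422, 0.2088] dist 0.443 deg 23.0
[0.4222339  0.31897717 0.08138582]
```

```bash
python3 -m jog '[[[0.02,0,-0.01,-0.03,-0.013,0.005,-1],[0.04,0,-0.03,-0.1,-0.045,0.02,-0.5],[0.06,-0.01,-0.05,-0.17,-0.08,0.035,0],[0.08,-0.01,-0.06,-0.24,-0.11,0.05,0.18],[0.1,-0.01,-0.08,-0.31,-0.14,0.06,0.18],[0.12,-0.02,-0.1,-0.38,-0.17,0.075,0.18],[0.14,-0.02,-0.11,-0.45,-0.2,0.09,0.18],[0.155,-0.019,-0.121,-0.52,-0.23,0.1,0.18],[0.155,-0.019,-0.121,-0.57,-0.255,0.112,0.18],[0.155,-0.019,-0.121,-0.591,-0.2645,0.117,0.18]]]' && python3 - <<'E'
from go import *
st(); n="mirror"; to(n,obj(n,(0,-6,86),1),Rt(P[n][2],18))
c=capture("top"); s=capture("scene")
def dr(c):
    q=proj(c,[obj(n,(x,y,120),1) for x in(-47.5,47.5) for y in(-12,0)]); 
    return c
mosaic("pics/a.png",[(0,0,crop(c["img"],100,130,100,110,4)),(400,0,crop(s["img"],270,250,100,100,4))])
E
```

```text
time_s: 1.1
ee_pos: [0.5384, 0.3561, 0.1534]
tool_rot: [-0.002, 0.008, 0.988, -0.155]
contact_force: [-0.1, 0.4, 1.0]
finger_gap: 0.0361
gripper_force: 0.0
t 1.1 p [0.5384 0.3561 0.1534] F [-0.1  0.4  1. ] T [0.25 0.   0.01] gap 0.0361 gf 0.0 j [ 0.67  0.4   1.62 -0.25  1.33 -0.8 ]
mirror turn [0.001, -0.0003, 0.0005] shift [-0.0174, -0.0128, 0.1018] dist 0.078 deg 0.1
```

View pics/a.png

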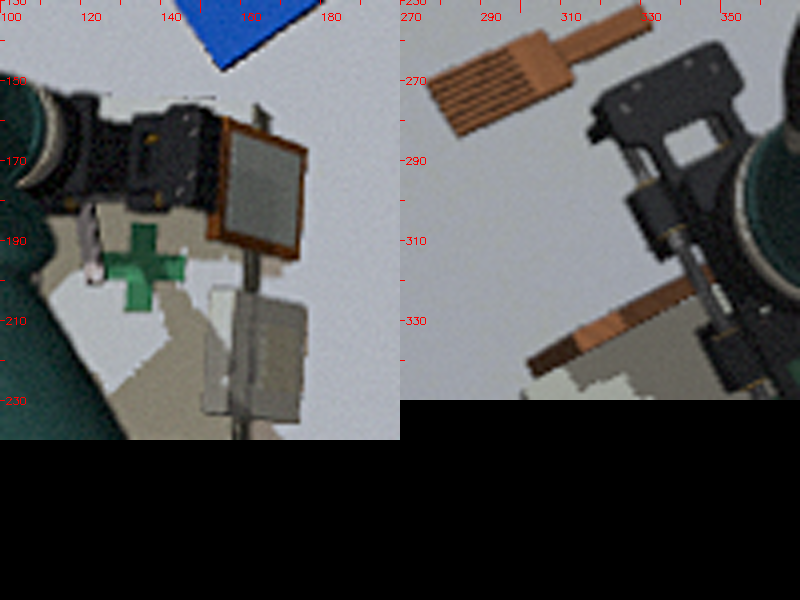

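```bash
python3 -m jog '[[[0,0,0,-0.014,-0.012,0.01,0.18],[0,0,0,-0.018,-0.013,0.03,0.18],[0,0,0,-0.018,-0.013,0.05,0.18],[0,0,0,-0.018,-0.013,0.07,0.18],[0,0,0,-0.018,-0.013,0.09,0.18],[0,0,0,-0.018,-0.013,0.1,0.18],[0,0,0,-0.018,-0.013,0.102,0.18],[0,0,0,-0.018,-0.013,0.102,0.18],[0,0,0,-0.018,-0.013,0.102,0.18],[0,0,0,-0.018,-0.013,0.102,0.18]]]' 25 && python3 - <<'E'
from go import *
st(); n="mirror"; to(n,obj(n,(0,-6,86),1),Rt(P[n][2],18))
E
```

```text
time_s: 2.2
ee_pos: [0.5508, 0.325, 0.0856]
tool_rot: [-0.001, 0.009, 0.988, -0.155]
contact_force: [0.7, 0.2, -0.7]
finger_gap: 0.036
gripper_force: 0.0
t 2.2 p [0.5508 0.325  0.0856] F [ 0.7  0.2 -0.7] T [ 0.16  0.04 -0.06] gap 0.036 gf 0.0 j [ 0.62  0.45  1.69 -0.27  1.21 -0.81]
mirror turn [0.0018, 0.0007, -0.0001] shift [-0.0, -0.0014, 0.0032] dist 0.003 deg 0.2
```

```bash
python3 -m jog '[[[0,0,0,0,-0.0014,0.003,0.3],[0,0,0,0,-0.0014,0.003,0.45],[0,0,0,0,-0.0014,0.003,0.6],[0,0,0,0,-0.0014,0.003,0.75],[0,0,0,0,-0.0014,0.003,1],[0,0,0,0,-0.0014,0.003,1],[0,0,0,0,-0.0014,0.003,1],[0,0,0,0,-0.0014,0.003,1],[0,0,0,0,-0.0014,0.003,1],[0,0,0,0,-0.0014,0.003,1]]]' 25 && python3 - <<'E'
from go import *
st(); n="mirror"
p=obj(n,(0,-6,86),1); y=P['rack'][2]
p1=p+[0,0,.04]; p1b=p+[0,-.03,.13]
to("lift",p1,Rt(P[n][2],18)); to("lift2",p1b,Rt(P[n][2],0))
to("above",obj('rack',(0,-50,8+86+80)),Rt(y))
E
```

```text
time_s: 3.2
ee_pos: [0.5502, 0.3227, 0.0829]
tool_rot: [-0.001, 0.009, 0.988, -0.155]
contact_force: [0.6, -1.3, 0.9]
finger_gap: 0.0117
gripper_force: 25.0
t 3.2 p [0.5502 0.3227 0.0829] F [ 0.6 -1.3  0.9] T [-0.09 -0.    0.03] gap 0.0117 gf 25.0 j [ 0.62  0.45  1.69 -0.27  1.2  -0.81]
lift turn [0.0012, 0.0, 0.0001] shift [-0.0008, -0.0159, -0.052] dist 0.041 deg 0.1
lift2 turn [-0.1559, 0.0, 0.0001] shift [-0.0015, -0.0908, -0.1539] dist 0.134 deg 17.9
above turn [-0.1553, 0.0162, 0.103] shift [-0.0317, -0.6267, 0.0743] dist 0.474 deg 21.4
```

Gripped (gap 11.7 mm at 25 N). Lift, then untilt.

```bash
python3 -m jog '[[[0,0,0,0,-0.006,-0.02,1],[0,0,0,0,-0.014,-0.045,1],[-0.01,0,0,0,-0.025,-0.07,1],[-0.04,0,0,0,-0.04,-0.1,1],[-0.07,0,0,0,-0.06,-0.125,1],[-0.1,0,0,0,-0.08,-0.145,1],[-0.13,0,0,0,-0.09,-0.154,1],[-0.156,0,0,0,-0.091,-0.154,1],[-0.156,0,0,0,-0.091,-0.154,1],[-0.156,0,0,0,-0.091,-0.154,1]]]' 25 && python3 - <<'E'
from go import *
st(); y=P['rack'][2]
to("above",obj('rack',(0,-50,8+86+80)),Rt(y))
to("high",obj('rack',(0,-50,8+86+110)),Rt(y))
E
```

```text
time_s: 4.2
ee_pos: [0.5495, 0.2929, 0.2141]
tool_rot: [0.0, 0.009, 1.0, -0.0]
contact_force: [0.5, -0.7, -3.5]
finger_gap: 0.0119
gripper_force: 25.0
t 4.2 p [0.5495 0.2929 0.2141] F [ 0.5 -0.7 -3.5] T [ 0.05 -0.02 -0.02] gap 0.0119 gf 25.0 j [ 0.45  0.18  1.75 -0.    1.21 -1.1 ]
above turn [-0.0001, 0.0001, 0.1035] shift [-0.0324, -0.5795, 0.0537] dist 0.437 deg 11.9
high turn [-0.0001, 0.0001, 0.1035] shift [-0.0324, -0.5795, 0.0137] dist 0.435 deg 11.9
```

```bash
python3 -m jog '[[[0,0,0,0,-0.02,0,1],[0,0,0,0,-0.06,0,1],[0,0,0.01,-0.002,-0.11,0,1],[0,0,0.025,-0.006,-0.16,0,1],[0,0,0.04,-0.01,-0.22,0.003,1],[0,0,0.055,-0.015,-0.28,0.006,1],[0,0,0.065,-0.018,-0.33,0.008,1],[0,0,0.075,-0.022,-0.38,0.01,1],[0,0,0.085,-0.026,-0.43,0.012,1],[0,0,0.095,-0.028,-0.47,0.013,1]]]' 25 >/dev/null && python3 -m jog '[[[0,0,0.004,-0.001,-0.04,0,1],[0,0,0.008,-0.002,-0.07,0,1],[0,0,0.008,-0.004,-0.095,0,1],[0,0,0.008,-0.004,-0.105,0,1],[0,0,0.008,-0.004,-0.11,0,1],[0,0,0.008,-0.004,-0.11,0,1],[0,0,0.008,-0.004,-0.11,0,1],[0,0,0.008,-0.004,-0.11,0,1],[0,0,0.008,-0.004,-0.11,0,1],[0,0,0.008,-0.004,-0.11,0,1]]]' 25 >/dev/null && python3 - <<'E'
from go import *
st(); y=P['rack'][2]
to("pre",obj('rack',(0,-50,8+86+52)),Rt(y))
E
```

```text
t 6.2 p [ 0.5504 -0.1405  0.2038] F [-0.2 -0.  -1.6] T [-0.07 -0.01 -0.  ] gap 0.0119 gf 25.0 j [-0.29  0.09  1.88  0.    1.18 -1.64]
pre turn [0.0002, -0.0, 0.0012] shift [-0.0204, 0.0023, 0.0771] dist 0.06 deg 0.1
```

```bash
python3 -m jog '[[[0,0,0.001,-0.01,0.001,0.01,1],[0,0,0.001,-0.02,0.002,0.03,1],[0,0,0.001,-0.0205,0.0023,0.05,1],[0,0,0.001,-0.0205,0.0023,0.065,1],[0,0,0.001,-0.0205,0.0023,0.077,1],[0,0,0.001,-0.0205,0.0023,0.077,1],[0,0,0.001,-0.0205,0.0023,0.077,1],[0,0,0.001,-0.0205,0.0023,0.077,1],[0,0,0.001,-0.0205,0.0023,0.077,1],[0,0,0.001,-0.0205,0.0023,0.077,1]]]' 25 >/dev/null && cat > chk.py <<'E'
from go import *
import ov
def check(name,t,h,dd,fn,full=False):
    s=observe(); Rm=rot(s["tool_rot"]); 
    b=[( (x/1000,y/1000,(z)/1000)) for x in(-47.5,47.5) for y in(-t/2,t/2) for z in(dd,dd-h)]
    c=[np.array(v) for v in b]
    E=[(c[i],c[j]) for i in range(8) for j in range(i) if (c[i]!=c[j]).sum()==1]
    ims=[]
    for cam in("top","scene"):
        C=capture(cam); S=4; im=cv2.resize(C["img"],None,fx=S,fy=S,interpolation=cv2.INTER_CUBIC); raw=im.copy()
        f=lambda q:[tuple(map(int,v)) for v in (q+.5)*S]
        for a,b in ov.L['rack']: cv2.line(im,*f(proj(C,place(P['rack'],[a,b]))),(255,255,0),1,cv2.LINE_AA)
        for a,b in E: cv2.line(im,*f(proj(C,s["ee_pos"]+Rm.apply([-a*[1,1,1],-b]))),(255,0,255),1,cv2.LINE_AA)
        ims+=[im,raw]
    w=(258,138,75,70); v=(195,165,80,85)
    mosaic(fn,[(0,0,ov.cr(ims[0],*w)),(400,0,ov.cr(ims[1],*w)),(0,290,ov.cr(ims[2],*v)),(400,290,ov.cr(ims[3],*v))])
E
python3 - <<'E'
from chk import *
st(); check("mirror",12,120,34,"pics/b.png")
E
```

```text
t 7.2 p [ 0.5661 -0.1428  0.1468] F [-0.2 -0.4 -1.9] T [ 0.01 -0.    0.  ] gap 0.012 gf 25.0 j [-0.29  0.17  1.9   0.    1.08 -1.64]
```

View pics/b.png

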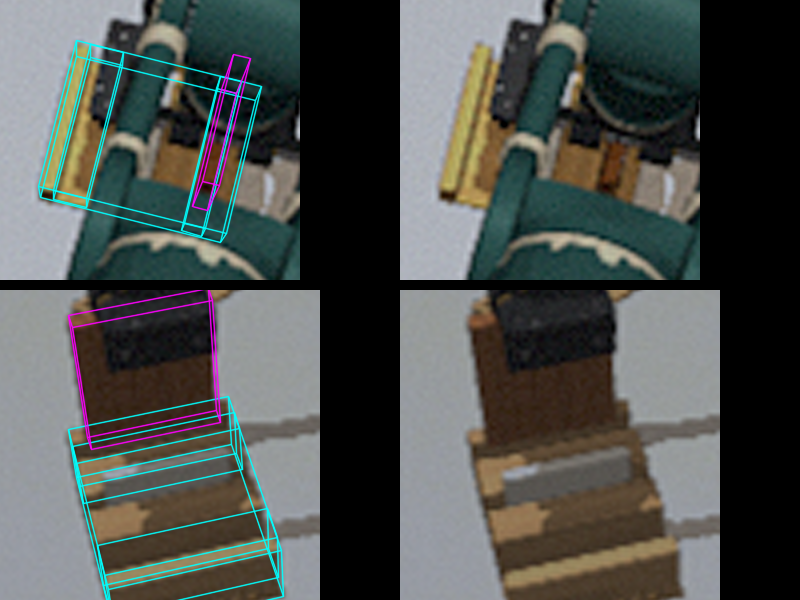

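```bash
python3 -m jog '[[[0,0,0,0,0,0.002,1],[0,0,0,0,0,0.004,1],[0,0,0,0,0,0.006,1],[0,0,0,0,0,0.008,1],[0,0,0,0,0,0.01,1],[0,0,0,0,0,0.0115,1],[0,0,0,0,0,0.013,1],[0,0,0,0,0,0.0145,1],[0,0,0,0,0,0.016,1],[0,0,0,0,0,0.016,1]]]' 18 >/dev/null && python3 - <<'E'
from go import *
st(); to("pre",obj('rack',(0,-50,8+86)),Rt(P['rack'][2]))
E
```

```text
t 8.3 p [ 0.5654 -0.1427  0.1337] F [-0.4 -0.7 -1.5] T [-0.15 -0.02  0.02] gap 0.012 gf 18.0 j [-0.29  0.18  1.91  0.    1.05 -1.64]
pre turn [0.0002, -0.0003, -0.0001] shift [-0.0002, 0.0008, 0.0529] dist 0.04 deg 0.0
```

```bash
python3 -m jog '[[[0,0,0,0,0,0.003,1],[0,0,0,0,0,0.006,1],[0,0,0,0,0,0.009,1],[0,0,0,0,0,0.012,1],[0,0,0,0,0,0.015,1],[0,0,0,0,0,0.018,1],[0,0,0,0,0,0.021,1],[0,0,0,0,0,0.024,1],[0,0,0,0,0,0.027,1],[0,0,0,0,0,0.03,1]]]' 18 >/dev/null && python3 - <<'E'
from go import *
st(); to("pre",obj('rack',(0,-50,8+86)),Rt(P['rack'][2]))
E
```

```text
t 9.3 p [ 0.5656 -0.1427  0.1113] F [ 0.2 -2.  -1.3] T [-0.33  0.14  0.03] gap 0.0117 gf 18.0 j [-0.29  0.2   1.93  0.    1.01 -1.64]
pre turn [0.0002, -0.0, -0.0002] shift [0.0001, 0.0008, 0.0231] dist 0.017 deg 0.0
```

```bash
python3 -m jog '[[[0,0,0,0,-0.0012,0.002,1],[0,0,0,0,-0.0012,0.004,1],[0,0,0,0,-0.0012,0.007,1],[0,0,0,0,-0.0012,0.01,1],[0,0,0,0,-0.0012,0.012,1],[0,0,0,0,-0.0012,0.014,1],[0,0,0,0,-0.0012,0.016,1],[0,0,0,0,-0.0012,0.018,1],[0,0,0,0,-0.0012,0.019,1],[0,0,0,0,-0.0012,0.02,1]]]' 18 >/dev/null && python3 - <<'E'
from go import *
st(); to("pre",obj('rack',(0,-50,8+86)),Rt(P['rack'][2]))
E
```

```text
t 10.3 p [ 0.5655 -0.1435  0.0965] F [-0.3 -0.6 -1.6] T [ 0.02  0.   -0.  ] gap 0.0116 gf 18.0 j [-0.29  0.22  1.94  0.    0.98 -1.64]
pre turn [0.0002, -0.0, -0.0002] shift [0.0001, 0.0019, 0.0033] dist 0.003 deg 0.0
```

```bash
python3 -m jog '[[[0,0,0,0,0,0.001,1],[0,0,0,0,0,0.0015,1],[0,0,0,0,0,0.002,1],[0,0,0,0,0,0.0025,1],[0,0,0,0,0,0.003,1],[0,0,0,0,0,0.0035,1],[0,0,0,0,0,0.004,1],[0,0,0,0,0,0.0045,1],[0,0,0,0,0,0.0045,1],[0,0,0,0,0,0.0045,1]]]' 18 >/dev/null && python3 - <<'E'
from go import *
st()
E
```

```text
t 11.3 p [ 0.5655 -0.1435  0.0934] F [-1.1 -0.4  1.2] T [ 0.02  0.18 -0.07] gap 0.0116 gf 18.0 j [-0.29  0.22  1.94  0.    0.98 -1.64]
```

```bash
python3 -m jog '[[[0,0,0,0,0,0.0012,1],[0,0,0,0,0,0.0012,1],[0,0,0,0,0,0.0012,0.72],[0,0,0,0,0,0.0012,0.68],[0,0,0,0,0,0.0012,0.6],[0,0,0,0,0,0.0012,0.45],[0,0,0,0,0,0.0012,0.3],[0,0,0,0,0,0.0012,0.3],[0,0,0,0,0,-0.004,0.3],[0,0,0,0,0,-0.012,0.3]]]' 18 && python3 -m jog '[[[0,0,0,0,0,-0.02,0.3],[0,0,0,0,0,-0.05,0.3],[0,0,0,0,0,-0.09,0.3],[0,0,0,0.01,0.03,-0.13,0.2],[0,0,0,0.02,0.07,-0.15,0],[0,0,-0.01,0.03,0.12,-0.15,0],[0,0,-0.02,0.04,0.18,-0.15,0],[0,0,-0.03,0.05,0.24,-0.15,0],[0,0,-0.04,0.07,0.29,-0.15,0],[0,0,-0.05,0.09,0.33,-0.15,0]]]' >/dev/null && python3 - <<'E'
from chk import *
st(); n="tin"; p=P[n]
for back in(60,0): to(n+str(back),obj(n,(0,-11,110-28+back),1),Rt(p[2],18)); print(obj(n,(0,-11,110-28+back),1))
c=capture("top");s=capture("scene")
mosaic("pics/c.png",[(0,0,crop(c["img"],258,138,75,70,5)),(400,0,crop(s["img"],195,150,80,100,5))])
E
```

```text
time_s: 12.3
ee_pos: [0.5651, -0.1434, 0.102]
tool_rot: [-0.001, 0.113, 0.994, 0.0]
contact_force: [0.0, -0.1, -0.1]
finger_gap: 0.0311
gripper_force: 0.0
t 13.3 p [0.5553 0.1151 0.2165] F [ 0.3 -0.3 -0.2] T [ 0.02 -0.05  0.04] gap 0.0439 gf 0.0 j [ 0.16  0.07  1.87  0.    1.2  -1.29]
tin60 turn [0.1575, -0.008, -0.0572] shift [0.2128, 0.2722, 0.1041] dist 0.271 deg 19.2
[0.42240077 0.33751744 0.13844921]
tin0 turn [0.1575, -0.008, -0.0572] shift [0.2101, 0.2476, 0.1801] dist 0.278 deg 19.2
[0.4222339  0.31897717 0.08138582]
```

View pics/c.png

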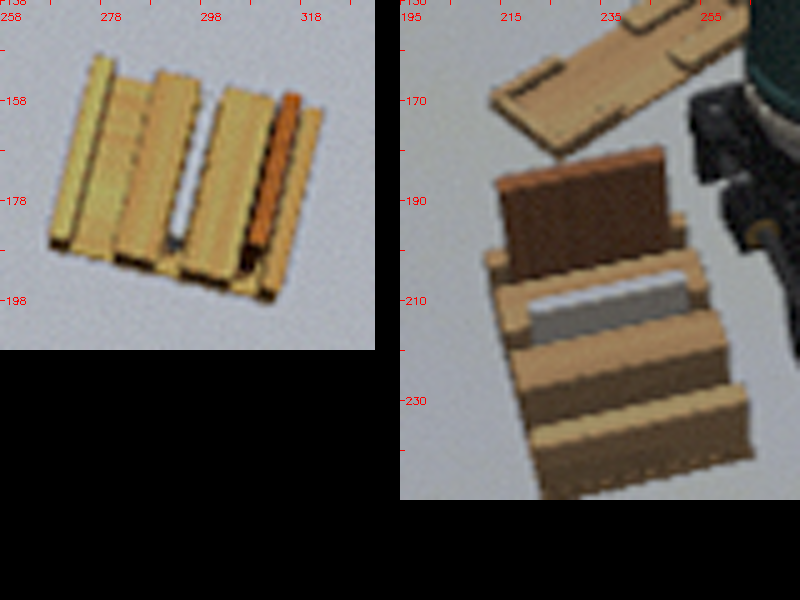

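```bash
python3 -m jog '[[[0.01,0,0,0.01,0.02,0,0],[0.03,0,-0.01,0.04,0.05,0.01,0],[0.05,0,-0.02,0.07,0.09,0.02,0],[0.07,0,-0.03,0.1,0.13,0.03,0],[0.09,0,-0.04,0.13,0.17,0.045,0],[0.11,-0.01,-0.05,0.16,0.21,0.06,0],[0.13,-0.01,-0.057,0.19,0.245,0.075,0],[0.15,-0.01,-0.057,0.21,0.267,0.09,0],[0.1575,-0.008,-0.057,0.213,0.272,0.1,0],[0.1575,-0.008,-0.057,0.213,0.272,0.104,0]]]' >/dev/null && python3 -m jog '[[[0,0,0,0,0,0,0],[0,0,0,0,0,0,0],[0,0,0,0,0,0,0],[0,0,0,0,0,0,0],[0,0,0,0,0,0,0],[0,0,0,0,0,0,0],[0,0,0,0,0,0,0],[0,0,0,0,0,0,0],[0,0,0,0,0,0,0],[0,0,0,0,0,0,0]]]' >/dev/null && python3 - <<'E'
from go import *
st(); n="tin"; p=P[n]; to(n,obj(n,(0,-11,82),1),Rt(p[2],18))
E
```

```text
t 15.4 p [0.4221 0.3353 0.1368] F [-0.8  0.4  0. ] T [ 0.17  0.   -0.03] gap 0.0444 gf 0.0 j [ 0.76  0.24  1.86 -0.23  1.27 -0.7 ]
tin turn [-0.0003, -0.0013, -0.0006] shift [-0.0005, 0.0022, 0.077] dist 0.058 deg 0.2
```

```bash
python3 -m jog '[[[0,0,0,0,0.002,0.01,0],[0,0,0,0,0.002,0.025,0],[0,0,0,0,0.002,0.04,0],[0,0,0,0,0.002,0.052,0],[0,0,0,0,0.002,0.062,0],[0,0,0,0,0.002,0.07,0],[0,0,0,0,0.002,0.075,0],[0,0,0,0,0.002,0.077,0],[0,0,0,0,0.002,0.077,0],[0,0,0,0,0.002,0.077,0]]]' 25 && python3 -m jog '[[[0,0,0,0,0.002,0,0.1],[0,0,0,0,0.002,0,0.2],[0,0,0,0,0.002,0,0.3],[0,0,0,0,0.002,0,0.4],[0,0,0,0,0.002,0,0.6],[0,0,0,0,0.002,0,1],[0,0,0,0,0.002,0,1],[0,0,0,0,0.002,0,1],[0,0,0,0,0.002,0,1],[0,0,0,0,0.002,0,1]]]' 25 && python3 - <<'E'
from go import *
st(); n="tin"; p=obj(n,(0,-11,82),1)
to("lift2",p+[0,-.03,.13],Rt(P[n][2],0))
E
```

```text
time_s: 16.4
ee_pos: [0.4221, 0.319, 0.0818]
tool_rot: [-0.002, 0.005, 0.988, -0.156]
contact_force: [0.9, -0.8, -0.3]
finger_gap: 0.044
gripper_force: 0.0
time_s: 17.4
ee_pos: [0.4219, 0.3199, 0.0811]
tool_rot: [-0.002, 0.005, 0.988, -0.157]
contact_force: [-0.3, -3.0, 2.9]
finger_gap: 0.0218
gripper_force: 25.0
t 17.4 p [0.4219 0.3199 0.0811] F [-0.3 -3.   2.9] T [-0.61 -0.04 -0.08] gap 0.0218 gf 25.0 j [ 0.75  0.29  1.92 -0.25  1.17 -0.69]
lift2 turn [-0.1578, -0.0013, -0.0009] shift [-0.0005, -0.093, -0.1523] dist 0.134 deg 18.1
```

```bash
python3 -m jog '[[[0,0,0,0,-0.006,-0.02,1],[0,0,0,0,-0.014,-0.045,1],[-0.01,0,0,0,-0.025,-0.07,1],[-0.04,0,0,0,-0.04,-0.1,1],[-0.07,0,0,0,-0.06,-0.125,1],[-0.1,0,0,0,-0.08,-0.145,1],[-0.13,0,0,0,-0.092,-0.152,1],[-0.158,-0.001,0,0,-0.093,-0.152,1],[-0.158,-0.001,0,0,-0.093,-0.152,1],[-0.158,-0.001,0,0,-0.093,-0.152,1]]]' 25 && python3 - <<'E'
from go import *
st(); P['rack'][1]-=.0012; 
to("high",obj('rack',(0,50,8+82+110)),Rt(P['rack'][2]))
E
```

```text
time_s: 18.4
ee_pos: [0.4218, 0.2891, 0.2114]
tool_rot: [0.0, 0.006, 1.0, 0.001]
contact_force: [-0.2, 0.1, -2.4]
finger_gap: 0.022
gripper_force: 24.9
t 18.4 p [0.4218 0.2891 0.2114] F [-0.2  0.1 -2.4] T [ 0.   -0.   -0.02] gap 0.022 gf 24.9 j [ 0.55 -0.03  1.98  0.    1.19 -1.01]
high turn [0.0006, 0.0001, 0.107] shift [-0.2269, -0.4441, 0.0148] dist 0.374 deg 12.3
```

```bash
python3 -m jog '[[[0,0,0,-0.005,-0.02,0,1],[0,0,0.01,-0.02,-0.055,0,1],[0,0,0.02,-0.04,-0.1,0.002,1],[0,0,0.03,-0.065,-0.15,0.004,1],[0,0,0.045,-0.09,-0.2,0.006,1],[0,0,0.06,-0.12,-0.25,0.008,1],[0,0,0.075,-0.145,-0.3,0.01,1],[0,0,0.09,-0.17,-0.345,0.012,1],[0,0,0.1,-0.195,-0.385,0.013,1],[0,0,0.107,-0.21,-0.415,0.015,1]]]' 25 >/dev/null && python3 -m jog '[[[0,0,0,-0.01,-0.015,0,1],[0,0,0,-0.013,-0.022,0,1],[0,0,0,-0.013,-0.024,0,1],[0,0,0,-0.013,-0.024,0.01,1],[0,0,0,-0.013,-0.024,0.025,1],[0,0,0,-0.013,-0.024,0.04,1],[0,0,0,-0.013,-0.024,0.055,1],[0,0,0,-0.013,-0.024,0.065,1],[0,0,0,-0.013,-0.024,0.072,1],[0,0,0,-0.013,-0.024,0.072,1]]]' 25 >/dev/null && python3 - <<'E'
from go import *
st(); P['rack'][1]-=.0012; 
to("seat",obj('rack',(0,50,8+82)),Rt(P['rack'][2]))
E
```

```text
t 20.4 p [ 0.5807 -0.0433  0.1441] F [-0.5 -0.4 -2.1] T [-0.04  0.01  0.01] gap 0.0221 gf 24.9 j [-0.12  0.17  1.9   0.    1.07 -1.46]
seat turn [0.0005, -0.0012, 0.0003] shift [-0.0106, -0.0013, 0.0721] dist 0.055 deg 0.2
```

```bash
python3 -m jog '[[[0,0,0,-0.006,-0.001,0,1],[0,0,0,-0.0106,-0.0013,0.002,1],[0,0,0,-0.0106,-0.0013,0.006,1],[0,0,0,-0.0106,-0.0013,0.01,1],[0,0,0,-0.0106,-0.0013,0.013,1],[0,0,0,-0.0106,-0.0013,0.016,1],[0,0,0,-0.0106,-0.0013,0.019,1],[0,0,0,-0.0106,-0.0013,0.022,1],[0,0,0,-0.0106,-0.0013,0.025,1],[0,0,0,-0.0106,-0.0013,0.028,1]]]' 18 >/dev/null && python3 - <<'E'
from go import *
st(); P['rack'][1]-=.0012; 
to("seat",obj('rack',(0,50,8+82)),Rt(P['rack'][2]))
E
```

```text
t 21.4 p [ 0.5889 -0.0461  0.1242] F [-0.8 -0.9 -2.3] T [-0.04 -0.02 -0.01] gap 0.022 gf 17.9 j [-0.12  0.2   1.9   0.    1.04 -1.47]
seat turn [0.0006, -0.0002, 0.0003] shift [0.0012, -0.0, 0.0455] dist 0.034 deg 0.1
```

Inside the slot without contact; continue.

```bash
python3 -m jog '[[[0,0,0,0,0,0.004,1],[0,0,0,0,0,0.008,1],[0,0,0,0,0,0.012,1],[0,0,0,0,0,0.016,1],[0,0,0,0,0,0.02,1],[0,0,0,0,0,0.024,1],[0,0,0,0,0,0.028,1],[0,0,0,0,0,0.032,1],[0,0,0,0,0,0.036,1],[0,0,0,0,0,0.039,1]]]' 18 && python3 -m jog '[[[0,0,0,0,0,0.0005,1],[0,0,0,0,0,0.001,1],[0,0,0,0,0,0.0015,1],[0,0,0,0,0,0.002,1],[0,0,0,0,0,0.0025,1],[0,0,0,0,0,0.003,1],[0,0,0,0,0,0.0035,1],[0,0,0,0,0,0.004,1],[0,0,0,0,0,0.0045,1],[0,0,0,0,0,0.0045,1]]]' 18
```

```text
time_s: 22.4
ee_pos: [0.5888, -0.0461, 0.0947]
tool_rot: [-0.0, 0.112, 0.994, 0.001]
contact_force: [0.2, 0.1, -1.9]
finger_gap: 0.022
gripper_force: 17.9
time_s: 23.4
ee_pos: [0.5889, -0.046, 0.0916]
tool_rot: [-0.0, 0.112, 0.994, 0.001]
contact_force: [0.2, 0.2, -1.6]
finger_gap: 0.022
gripper_force: 17.9
```

```bash
python3 -m jog '[[[0,0,0,0,0,0.0005,1],[0,0,0,0,0,0.001,1],[0,0,0,0,0,0.0015,1],[0,0,0,0,0,0.002,1],[0,0,0,0,0,0.0025,1],[0,0,0,0,0,0.003,1],[0,0,0,0,0,0.0035,1],[0,0,0,0,0,0.0035,1],[0,0,0,0,0,0.0035,1],[0,0,0,0,0,0.0035,1]]]' 18
```

```text
time_s: 24.4
ee_pos: [0.5891, -0.0461, 0.0902]
tool_rot: [0.0, 0.112, 0.994, 0.001]
contact_force: [-3.5, 1.1, 6.0]
finger_gap: 0.0219
gripper_force: 17.9
```

```bash
python3 -m jog '[[[0,0,0,0,0,0,0.48],[0,0,0,0,0,0,0.44],[0,0,0,0,0,0,0.35],[0,0,0,0,0,0,0.25],[0,0,0,0,0,0,0.15],[0,0,0,0,0,0,0.15],[0,0,0,0,0,-0.005,0.15],[0,0,0,0,0,-0.02,0.15],[0,0,0,0,0,-0.05,0.15],[0,0,0,0,0,-0.08,0.15]]]' 18 && python3 -m jog '[[[0,0,0,0,0,-0.03,0],[0,0,-0.01,0.01,0.02,-0.05,-0.2],[0,0,-0.03,0.03,0.05,-0.06,-0.4],[0,0,-0.05,0.05,0.09,-0.06,-0.6],[0,0,-0.07,0.07,0.13,-0.06,-0.6],[0,0,-0.08,0.085,0.16,-0.06,-0.6],[0,0,-0.09,0.095,0.18,-0.06,-0.6],[0,0,-0.1,0.1,0.19,-0.06,-0.6],[0,0,-0.1,0.1,0.19,-0.06,-0.6],[0,0,-0.1,0.1,0.19,-0.06,-0.6]]]' && python3 - <<'E'
from go import *
st(); print(P['comb'])
for z in(50,4): to("comb",obj('comb',(0,0,z)),Rt(P['comb'][2]))
E
```

```text
time_s: 25.4
ee_pos: [0.5888, -0.0461, 0.1502]
tool_rot: [-0.0, 0.112, 0.994, 0.001]
contact_force: [0.5, 0.3, 0.8]
finger_gap: 0.038
gripper_force: 0.0
time_s: 26.4
ee_pos: [0.5478, 0.109, 0.1943]
tool_rot: [-0.0, 0.012, 1.0, 0.0]
contact_force: [-0.4, 0.4, -0.1]
finger_gap: 0.0706
gripper_force: 0.0
t 26.4 p [0.5478 0.109  0.1943] F [-0.4  0.4 -0.1] T [ 0.01  0.01 -0.03] gap 0.0706 gf 0.0 j [ 0.15  0.08  1.9   0.    1.16 -1.39]
[0.4833339167627692, 0.12077825248064895, -0.016176177025154233]
comb turn [0.0003, -0.0, -0.0044] shift [0.0863, 0.0134, 0.1924] dist 0.158 deg 0.5
comb turn [0.0003, -0.0, -0.0044] shift [0.0862, 0.0133, 0.2537] dist 0.201 deg 0.5
```

```bash
python3 -m jog '[[[0,0,0,0.01,0.002,0.02,-0.6],[0,0,0,0.03,0.005,0.045,-0.6],[0,0,-0.004,0.05,0.008,0.075,-0.6],[0,0,-0.004,0.07,0.011,0.105,-0.6],[0,0,-0.004,0.083,0.013,0.135,-0.6],[0,0,-0.004,0.086,0.013,0.16,-0.6],[0,0,-0.004,0.086,0.013,0.18,-0.6],[0,0,-0.004,0.086,0.013,0.19,-0.6],[0,0,-0.004,0.086,0.013,0.192,-0.6],[0,0,-0.004,0.086,0.013,0.192,-0.6]]]' >/dev/null && python3 - <<'E'
from go import *
st()
to("comb",obj('comb',(0,0,4)),Rt(P['comb'][2]))
E
```

```text
t 27.4 p [0.4833 0.1206 0.0501] F [-0.3 -0.  -0.4] T [-0.01 -0.05  0.02] gap 0.0701 gf 0.0 j [ 0.19  0.13  2.14  0.    0.86 -1.36]
comb turn [0.0005, -0.0003, -0.0007] shift [-0.0001, 0.0002, 0.0615] dist 0.046 deg 0.1
```

```bash
python3 -m jog '[[[0,0,0,0,0,0.01,-0.6],[0,0,0,0,0,0.025,-0.6],[0,0,0,0,0,0.04,-0.6],[0,0,0,0,0,0.05,-0.6],[0,0,0,0,0,0.057,-0.6],[0,0,0,0,0,0.061,-0.6],[0,0,0,0,0,0.061,-0.6],[0,0,0,0,0,0.061,-0.6],[0,0,0,0,0,0.061,-0.6],[0,0,0,0,0,0.061,-0.6]]]' 15 && python3 -m jog '[[[0,0,0,0,0,0,-0.4],[0,0,0,0,0,0,-0.2],[0,0,0,0,0,0,0],[0,0,0,0,0,0,1],[0,0,0,0,0,0,1],[0,0,0,0,0,0,1],[0,0,0,0,0,0,1],[0,0,0,0,0,0,1],[0,0,0,0,0,-0.02,1],[0,0,0,0,0,-0.06,1]]]' 15 && python3 - <<'E'
from go import *
st()
to("tray",obj('tray',(0,0,160)),Rt(P['tray'][2]))
E
```

```text
time_s: 28.4
ee_pos: [0.4837, 0.1211, 0.0049]
tool_rot: [0.0, 0.008, 1.0, 0.001]
contact_force: [0.8, 0.5, 0.4]
finger_gap: 0.0707
gripper_force: 0.0
time_s: 29.4
ee_pos: [0.4805, 0.1204, 0.0474]
tool_rot: [-0.003, 0.008, 1.0, 0.0]
contact_force: [-0.4, -0.3, -0.0]
finger_gap: 0.0463
gripper_force: 15.0
t 29.4 p [0.4805 0.1204 0.0474] F [-0.4 -0.3 -0. ] T [ 0.01  0.   -0.01] gap 0.0463 gf 15.0 j [ 0.19  0.14  2.15  0.    0.86 -1.36]
tray turn [0.0004, -0.0032, -0.138] shift [0.0217, -0.5972, -0.15] dist 0.462 deg 15.8
```

```bash
python3 -m jog '[[[0,0,0,0,0,-0.03,1],[0,0,0,0,0,-0.07,1],[0,0,0,0,-0.02,-0.12,1],[0,0,0,0,-0.05,-0.17,1],[0,0,-0.01,0,-0.09,-0.2,1],[0,0,-0.03,0,-0.13,-0.2,1],[0,0,-0.05,0,-0.18,-0.2,1],[0,0,-0.07,0.005,-0.24,-0.2,1],[0,0,-0.09,0.01,-0.3,-0.2,1],[0,0,-0.11,0.015,-0.36,-0.2,1]]]' >/dev/null && python3 -m jog '[[[0,0,-0.01,0,-0.06,0,1],[0,0,-0.02,0,-0.11,0,1],[0,0,-0.028,-0.02,-0.155,0,1],[0,0,-0.028,-0.04,-0.19,0,1],[0,0,-0.028,-0.05,-0.21,0,1],[0,0,-0.028,-0.05,-0.22,0,1],[0,0,-0.028,-0.05,-0.22,0,1],[0,0,-0.028,-0.05,-0.22,0,1],[0,0,-0.028,-0.05,-0.22,0,1],[0,0,-0.028,-0.05,-0.22,0,1]]]' >/dev/null && python3 - <<'E'
from go import *
st()
to("tray",obj('tray',(0,0,40)),Rt(P['tray'][2]))
E
```

```text
t 31.4 p [ 0.5372 -0.3022  0.1992] F [ 0.2 -0.5 -1.2] T [ 0.06 -0.02  0.04] gap 0.0456 gf 15.0 j [-0.55  0.18  1.78  0.    1.18 -2.38]
tray turn [0.0006, 0.0001, 0.0004] shift [0.1115, -0.005, 0.2122] dist 0.18 deg 0.1
```

```bash
python3 -m jog '[[[0,0,0,0.01,0,0.01,1],[0,0,0,0.03,-0.002,0.03,1],[0,0,0,0.06,-0.004,0.06,1],[0,0,0,0.085,-0.005,0.09,1],[0,0,0,0.1,-0.005,0.12,1],[0,0,0,0.109,-0.005,0.15,1],[0,0,0,0.1115,-0.005,0.18,1],[0,0,0,0.1115,-0.005,0.2,1],[0,0,0,0.1115,-0.005,0.212,1],[0,0,0,0.1115,-0.005,0.212,1]]]' >/dev/null && python3 - <<'E'
from go import *
import ov
st(); to("tray",obj('tray',(0,0,9)),Rt(P['tray'][2]))
s=observe(); Rm=rot(s["tool_rot"]); ims=[]
for cam in("top","scene"):
    C=capture(cam); S=6; im=cv2.resize(C["img"],None,fx=S,fy=S,interpolation=cv2.INTER_CUBIC); raw=im.copy()
    f=lambda q:[tuple(map(int,v)) for v in (q+.5)*S]
    for a,b in ov.L['tray'][:]: cv2.line(im,*f(proj(C,place(P['tray'],[a,b]))),(255,255,0),1,cv2.LINE_AA)
    for a,b in ov.L['comb']: 
        q=[s["ee_pos"]+R.from_rotvec([0,0,P['tray'][2]]).apply(v/1000)-[0,0,.0049] for v in(a,b)]
        cv2.line(im,*f(proj(C,np.array(q))),(255,0,255),1,cv2.LINE_AA)
    ims+=[im,raw]
mosaic("pics/d.png",[(0,0,ov.cr(ims[2],207,138,66,50,6)),(400,0,ov.cr(ims[3],207,138,66,50,6)),(0,300,ov.cr(ims[0],340,176,55,50,6)),(400,300,ov.cr(ims[1],340,176,55,50,6))])
E
```

```text
t 32.4 p [ 0.4569 -0.3271  0.0387] F [-0.1 -0.1 -1.1] T [ 0.01 -0.   -0.  ] gap 0.0457 gf 15.0 j [-0.67  0.26  2.01  0.    0.87 -2.5 ]
tray turn [0.0016, -0.0006, 0.0002] shift [-0.0007, -0.0002, 0.0396] dist 0.03 deg 0.2
```

View pics/d.png

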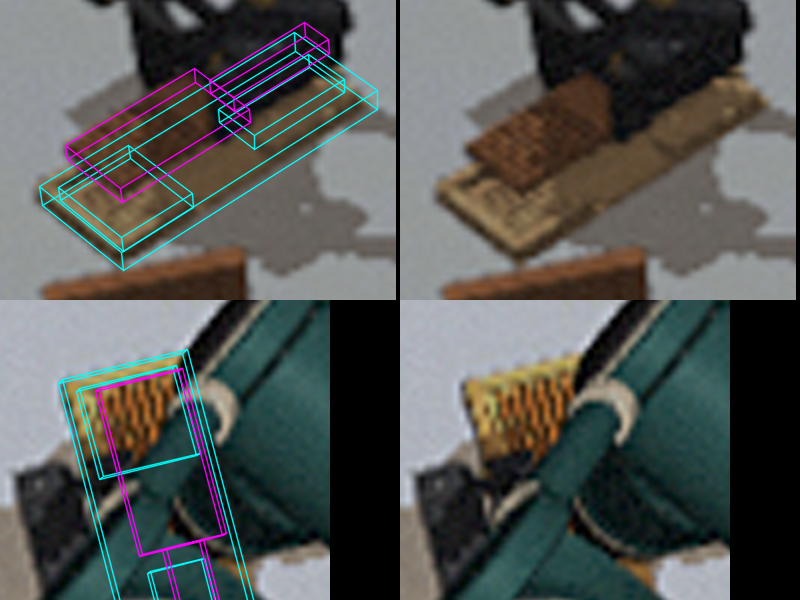

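```bash
python3 -m jog '[[[0,0,0,-0.001,0,0.004,1],[0,0,0,-0.002,0,0.008,1],[0,0,0,-0.002,0,0.013,1],[0,0,0,-0.002,0,0.018,1],[0,0,0,-0.002,0,0.022,1],[0,0,0,-0.002,0,0.026,1],[0,0,0,-0.002,0,0.029,1],[0,0,0,-0.002,0,0.032,1],[0,0,0,-0.002,0,0.034,1],[0,0,0,-0.002,0,0.036,1]]]' && python3 -m jog '[[[0,0,0,0,0,0.001,1],[0,0,0,0,0,0.0015,1],[0,0,0,0,0,0.002,1],[0,0,0,0,0,0.0025,1],[0,0,0,0,0,0.003,1],[0,0,0,0,0,0.0035,1],[0,0,0,0,0,0.004,1],[0,0,0,0,0,0.004,1],[0,0,0,0,0,0.004,1],[0,0,0,0,0,0.004,1]]]'
```

```text
time_s: 33.5
ee_pos: [0.4591, -0.3275, 0.0129]
tool_rot: [0.0, -0.129, 0.992, 0.001]
contact_force: [1.3, -0.3, -0.2]
finger_gap: 0.0455
gripper_force: 15.0
time_s: 34.5
ee_pos: [0.4591, -0.3275, 0.01]
tool_rot: [0.0, -0.129, 0.992, 0.001]
contact_force: [0.1, -0.3, -0.5]
finger_gap: 0.0457
gripper_force: 15.0
```

```bash
python3 -m jog '[[[0,0,0,0,0,0.0005,1],[0,0,0,0,0,0.001,1],[0,0,0,0,0,0.0015,1],[0,0,0,0,0,0.002,1],[0,0,0,0,0,0.002,1],[0,0,0,0,0,0.002,1],[0,0,0,0,0,0.002,1],[0,0,0,0,0,0.002,1],[0,0,0,0,0,0.002,1],[0,0,0,0,0,0.002,1]]]'
```

```text
time_s: 35.5
ee_pos: [0.4591, -0.3275, 0.0086]
tool_rot: [0.0, -0.129, 0.992, 0.001]
contact_force: [-1.7, 0.6, 2.0]
finger_gap: 0.0455
gripper_force: 15.0
```

Contact with the floor; release and move clear (up and towards the robot's right side).

```bash
python3 -m jog '[[[0,0,0,0,0,0,-0.08],[0,0,0,0,0,0,-0.12],[0,0,0,0,0,0,-0.25],[0,0,0,0,0,0,-0.4],[0,0,0,0,0,0,-0.5],[0,0,0,0,0,-0.01,-0.5],[0,0,0,0,0,-0.04,-0.5],[0,0,0,0,0,-0.09,-0.5],[0,0,0,0,0,-0.15,-0.5],[0,0,0,0,0,-0.21,-0.5]]]' && python3 -m jog '[[[0,0,0,0,-0.02,-0.04,-0.5],[0,0,0.01,0,-0.06,-0.06,-0.5],[0,0,0.02,0,-0.1,-0.06,-0.5],[0,0,0.03,0,-0.15,-0.06,-0.5],[0,0,0.04,0,-0.2,-0.06,-0.5],[0,0,0.05,0,-0.24,-0.06,-0.5],[0,0,0.06,0,-0.26,-0.06,-0.5],[0,0,0.06,0,-0.26,-0.06,-0.5],[0,0,0.06,0,-0.26,-0.06,-0.5],[0,0,0.06,0,-0.26,-0.06,-0.5]]]' && python3 - <<'E'
from go import *; import pickle
d={n:capture(n) for n in("top","scene")}
pickle.dump(d,open("c1.pkl","wb"))
# numeric check: refine comb/tray pose and stood tin/mirror by edge offsets
import runpy,re
src=open("refine.py").read().replace("c0.pkl","c1.pkl").split("for n,(lean,ee)")
P['comb']=[.4591,-.3275,.259]; json.dump(P,open("pose.json","w"))
code=src[0]+"""
E2={'comb':(0,dict(top=combE,scene=combE)),'tray':E['tray'],'rack':E['rack']}
def up(cx,cy,t,h):return rect(cx-47.5,cx+47.5,cy-t/2,cy+t/2,h)
E={**E2,'tinup':(0,dict(top=rect(-47.5,47.5,-11,11,118),scene=rect(-47.5,47.5,-11,11,118))),'mirup':(0,dict(top=rect(-47.5,47.5,-6,6,128),scene=rect(-47.5,47.5,-6,6,128)))}
y=P['rack'][2]; P['tinup']=[.589,-.0461,y]; P['mirup']=[.5655,-.1435,y]
for n,(lean,ee)"""+src[1].replace('json.dump(P,open("pose.json","w"))','')
exec(code)
c,s=np.cos(y),np.sin(y)
for n,w in(('tinup',50),('mirup',-50)):
    q=np.array(P[n][:2])-P['rack'][:2]; print(n,(c*q[0]+s*q[1])*1e3,(-s*q[0]+c*q[1])*1e3-w)
q=np.array(P['comb'])-P['tray']; print('comb-tray',q)
S=3
cv2.imwrite("pics/e.png",np.hstack([cv2.resize(d["top"]["img"][100:260,255:400],None,fx=2.7,fy=2.7,interpolation=2),cv2.resize(d["scene"]["img"][125:285,195:340],None,fx=2.7,fy=2.7,interpolation=2)]))
E
```

```text
time_s: 36.5
ee_pos: [0.4587, -0.3273, 0.1677]
tool_rot: [-0.0, -0.129, 0.992, 0.001]
contact_force: [1.4, -1.2, -0.5]
finger_gap: 0.066
gripper_force: 0.0
time_s: 37.5
ee_pos: [0.5089, -0.5151, 0.2109]
tool_rot: [-0.0, -0.07, 0.998, 0.001]
contact_force: [0.4, -0.1, -0.5]
finger_gap: 0.0662
gripper_force: 0.0
comb [ 0.4591 -0.3275  0.259 ] -> [ 0.4563 -0.3259  0.2777]
  [-0.2, 0.2, -0.5, 0.2, -0.1, -0.1, -0.1, 0.5, -0.5, -0.6, 0.3, 0.4, -0.1, -1.0, -0.8, -0.8]
tray [ 0.4574 -0.3271  0.259 ] -> [ 0.4564 -0.3269  0.258 ]
  [-0.3, 0.1, -0.4, 0.1, -0.2]
rack [ 0.5769 -0.0934 -0.2255] -> [ 0.5775 -0.0944 -0.2281]
  [0.3, 0.5, -0.5, -0.3, -0.2, -1.2, -0.7, -0.2, -0.0, -0.1]
tinup [ 0.589  -0.0461 -0.2255] -> [ 0.5882 -0.0464 -0.2261]
  [0.5, -0.3, 0.2, -0.3, -0.4, -0.2, -0.1, -0.2]
mirup [ 0.5655 -0.1435 -0.2255] -> [ 0.5669 -0.1428 -0.2259]
  [-0.7, 0.7, -0.9, -0.4, 0.1, -0.3, 0.1, 0.5]
tinup -0.30152207653925955 -0.7516750307729154
mirup 0.4811176806891436 0.46098001849421877
comb-tray [-6.30887380e-05  9.90829965e-04  1.96855454e-02]
```

```bash
python3 -c "
from rig import hand_in; print(hand_in())"
```

```text
the job is handed in; nothing more can be done
None
```

I handed the job in at about 37.6 s of the 72 s allowed. By the last camera check, the mirror and tin were upright within about 1 mm of centre in their slots and the comb was within about 1 mm of its seat in the tray. No verdict was returned. I didn't re-measure the cup, sunscreen bottle, nail clipper or soap plate at the end, but no unexpected contact showed up on the force readings.

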